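# Fit the right spacer block into the gap of a weld fixture

## Robot

A 7-joint arm with a two-finger parallel gripper is mounted at the origin on the work surface. World frame = base frame: x ahead of the robot, y to its left, z up, the work surface at z = 0. Lengths are in m, angles in rad, forces in N, time in s.
With the tool pointing down it reaches from about 0.425 to 0.875 m from the base axis. Payload 8.4 kg.
Tool frame: the origin (TCP) lies at the centre of the arm's flange, where the gripper is bolted on; the fingertips stand 182 mm ahead of it and the grasp point (between the pads) lies 164 mm ahead of it; z points along the fingers, y is the direction in which the jaws open and shut (so a half turn about z gives the same grasp; the last joint's range is limited). The gripper opens to 87 mm and grips with 3 to 60 N. Pads are 19 mm wide; open, the fingers measure 117 mm over their backs; the gripper's body (75 mm by 190 mm) begins 51 mm behind the grasp point.
Start: joints at [1.067, 0.333, 0.04, 1.465, -0.013, 1.343, -0.059], TCP at [0.256, -0.597, 0.405] pointing down, gripper open.
Joint ranges: [-2.58, 2.58], [-0.38, 2.09], [-1.3, 1.39], [0.25, 2.4], [-1.5, 4.64], [0.08, 2.09], [-2.65, 2.65]. Speed limits (rad/s): [2.22, 2.22, 2.79, 2.79, 3.14, 3.14, 3.14].

## Interface

Orientations are given as a unit quaternion [x, y, z, w].
In Python, from plant import arm, imaging, close_job, silhouettes gives the robot as it stands.
- The arm moves only by the tool apply_moves, never from a script. Its arguments are lists of equal length, an entry for each row: "slide": the shift along the tool's x, y, z in mm, a list of three; "dr": the turn, a rotation vector about the tool's x, y, z in degrees, a list of three; "fingers": the closure, from -1 (fully open) to 1 (shut). In form: {"slide": [[dx, dy, dz], ...], "dr": [[ax, ay, az], ...], "fingers": [fingers, ...]}. A call has exactly 5 rows; each row is the pose to reach, as a shift and turn from the pose commanded when the call began, along the tool's axes at that moment; what a row does not reach only later rows make up. A row lasts 1/10 s, in which the tool goes at most 50 mm and 8.59 degrees, less where a joint would pass 70% of its speed; a pose out of reach is approached as far as the arm can. A call with a gripper value outside its range is refused whole. The fingers move at their own pace and stop on an object; "squeeze" is the grip in N (left out, the last holds). Time passes only in rows, so rows that repeat a pose let the fingers close, or fill a call up. It gives the time, the measured TCP pose, the force and the opening at its end, in the units of the state.
- arm.read_state(): the state, without advancing time (a new reading comes with each control period).
- imaging.camera(name): name is "scene" or "top"; returns the picture (420x560x3 uint8, red, green, blue); there is no depth.
- imaging.calibration(name): a dict with "vertical_fov" (degrees; the focal length in pixels is half the picture's height over the tangent of half this angle, whatever the lens; pixels are square), "cx", "cy" (the principal point, pixels), "view" (4x4, takes a point from world to camera coordinates). Camera axes: x right, y up, looking along -z (the intrinsics and any distortion apply to the point x, -y, -z); pixel columns grow to the right and rows downward; lengths in m; the calibration is good to about 2 mm. A picture is of the moment at which its call begins. calibration takes no time and is no camera call.
- close_job(): hands the job in, once; it reports no verdict.
Trained networks look in the newest picture that a camera, given by its name, has taken for a name from the list of things; names that differ only in an ending like _2 or _b are one class to them, and where a whole thing is asked for, a point or a joint stands for the part that bears it (a point fixed in the world has none). Each returns a list of dicts, best first, with "conf" (0 to 1); they miss things now and then, are a little off and sometimes report something else, mostly with a low value. They report only what shows in the picture. A call takes as long as a camera call. They do not tell look-alikes from the thing itself.
- silhouettes(camera, label): "mask" (420x560 bool, what is visible of it) and "rect" ([centre column, centre row, width, height] in pixels, round what is visible of it).
The state is a dict: "t": time; "joints": joint angles; "qd": joint speeds; "joint_torque": joint torques, N m; "position": TCP position; "ee_rot": TCP orientation; "force": force on the tool from outside, world axes, zero at the start; "ft_torque": the same for the moment, N m; "width": opening from 0.0 (shut) to 1.0 (fully open).
Only numpy, scipy, OpenCV 4.12 (cv2) and the standard library are available. Lean on these libraries where they do the work, as an engineer would, in place of code of your own. Each camera call takes 0.05 s, during which the arm holds its last target.

## Task

Before the next parts are tacked, the gap between the two facing jaws of the weld fixture has to be filled with a spacer. Find which of the two aluminium spacer blocks slides snugly into the gap, lower that one in from above, centred along the jaws, until it sits fully down on the base plate, and let go of it. The other spacer must be left standing upright on the bench.

Things in the scene. Friction and masses are not known exactly. Their poses are not given: they have to be found in the camera images.
- gap (a point): Gap of the bolted-down fixture (blue base plate 10 mm thick): point on the plate, at the foot of the fixed jaw's inner face, at mid-length. x along the jaws, y across the gap to the mounted exchangeable jaw, z up. Jaws 36 mm long, 40 mm high, inner top edges bevelled (7 wide, 14 mm deep). Gap: y = 0 to 25 mm if the thick jaw is mounted, 0 to 37 mm if the thin one is. Open above and at both ends.
- thick_jaw_top (a point): Middle of the top of the thick exchangeable steel jaw (36 long, 44 thick, 40 mm high, fixed; axes as the gap's). Either mounted opposite the fixed jaw, 47 mm horizontally from gap (gap 25 mm), or parked as the spare on the base plate, 120 mm from gap; then the thin jaw (20 mm thick) is mounted (gap 37 mm). The parked jaw is 110 mm along x from the mounted one.
- thin_spacer_center (a point): Centre of the thin spacer, a loose plain aluminium block 60 long (x), 22 thick (y), 75 mm high (z), 0.2 kg, standing on the bench left of the fixture. Fits the 25 mm gap; too loose in the 37 mm one. When home its top 35 mm stand above the jaws and its ends stick out 12 mm beyond them: grip it across its thickness within the top 30 mm, or by its two ends.
- thick_spacer_center (a point): Centre of the thick spacer, a loose plain aluminium block 60 long (x), 34 thick (y), 75 mm high (z), 0.35 kg, standing on the bench left of the fixture; the two spacers may stand in either order. Fits the 37 mm gap; does not enter the 25 mm one. Grip it like the thin one.
Things that resemble listed ones, but are neither listed nor needed, are in the scene too. What is shaped like the part that bears thick_spacer_center but blue or brown is not meant.

How it is judged:
At the end, for the whole second after the job is handed in: The matching spacer stands in the gap on the base plate (within 6 mm), centred within 16 mm along and 8 mm across, upright and in line within 10 degrees, at rest; the other spacer stands upright on the bench (within 10 degrees), over 70 mm from the gap (((horizontal distance between thick_jaw_top and gap below 0.08 m and x of thin_spacer_center in the frame of gap between -0.016 and 0.016 m and y of thin_spacer_center in the frame of gap between 0.0045 and 0.0205 m and z of thin_spacer_center in the frame of gap between 0.03 and 0.0435 m and angle between each of thin_spacer_center, thick_spacer_center's own z axis and vertical below 0.175 rad and angle between the x axis of thin_spacer_center and the x axis of gap, either way round below 0.175 rad and height (world z) of thick_spacer_center between 0.03 and 0.044 m and horizontal distance between thick_spacer_center and gap above 0.07 m) or (not (horizontal distance between thick_jaw_top and gap below 0.08 m) and x of thick_spacer_center in the frame of gap between -0.016 and 0.016 m and y of thick_spacer_center in the frame of gap between 0.0105 and 0.0265 m and z of thick_spacer_center in the frame of gap between 0.03 and 0.0435 m and angle between each of thick_spacer_center, thin_spacer_center's own z axis and vertical below 0.175 rad and angle between the x axis of thick_spacer_center and the x axis of gap, either way round below 0.175 rad and height (world z) of thin_spacer_center between 0.03 and 0.044 m and horizontal distance between thin_spacer_center and gap above 0.07 m)) and linear speed of each of thin_spacer, thick_spacer below 0.02 m/s); the robot touches nothing.
It also fails if it takes over 35 s, if anything falls off the work surface, if the arm or the gripper's body presses on something with over 40 N, if the wrist force passes 120 N, or if a joint passes its speed limit or range.

## Working session

There is one attempt and no reset: what is moved stays moved. The work goes in short steps, Python scripts to look and compute and a tool call to move; the robot and the scene stay as the last step left them, time stands still between calls to the robot, and variables do not carry over. Pictures are saved under pics/ and viewed, and the job is handed in when it is done.

Besides the shell and the picture viewer there is one more tool, called after "Call:" by a JSON object that holds its "api" and its "payload", one argument or row to a line. apply_moves: Moves the arm, as the interface text tells. Its arguments: {"type":"object","properties":{"slide":{"type":"array"},"dr":{"type":"array"},"fingers":{"type":"array"},"squeeze":{"type":"number"}},"required":["slide","dr","fingers"]}

```bash
ls; mkdir -p pics; python3 - <<'E'
from plant import arm, imaging, silhouettes
import cv2
print(arm.read_state())
for n in("scene","top"):
    im=imaging.camera(n); cv2.imwrite(f"pics/{n}0.png",im[:,:,::-1]); print(n,imaging.calibration(n))
E
```

```text
pics
{'t': 0.0, 'joints': array([ 1.06676962,  0.3339417 ,  0.03986231,  1.46623941, -0.01338918,
        1.34330359, -0.05850948]), 'qd': array([-0.00153541,  0.0005813 , -0.00113583,  0.00061111, -0.00051147,
       -0.00162691,  0.00110987]), 'joint_torque': array([-1.65951710e-04, -6.56366587e+01,  1.33481070e+00, -4.03803885e+01,
       -5.99250756e-02,  4.46264190e-02,  1.93109158e-04]), 'position': array([ 0.25594125, -0.59731364,  0.40385457]), 'ee_rot': array([ 9.79585246e-01,  2.01027572e-01, -2.20997997e-04, -7.82540606e-04]), 'force': array([-0.78586489,  0.34907758, -0.38071035]), 'ft_torque': array([ 0.02320577,  0.01979851, -0.05709803]), 'width': 0.9979102408497472}
scene {'vertical_fov': 54.67488435190819, 'cx': 284.29460089441943, 'cy': 202.68388916873113, 'view': array([[-0.11945681,  0.99261835,  0.0209493 , -0.02317248],
       [-0.59634134, -0.08860498,  0.7978259 ,  0.26304354],
       [ 0.79379284,  0.0828128 ,  0.60252383, -1.30600194],
       [ 0.        ,  0.        ,  0.        ,  1.        ]])}
top {'vertical_fov': 50.50138147721598, 'cx': 277.74635453218775, 'cy': 203.34040304293396, 'view': array([[ 0.02408159, -0.99966245,  0.00974955,  0.05205799],
       [ 0.9987595 ,  0.02448272,  0.04335973, -0.49547576],
       [-0.04358379,  0.00869329,  0.99901195, -0.8598114 ],
       [ 0.        ,  0.        ,  0.        ,  1.        ]])}
```

View pics/scene0.png

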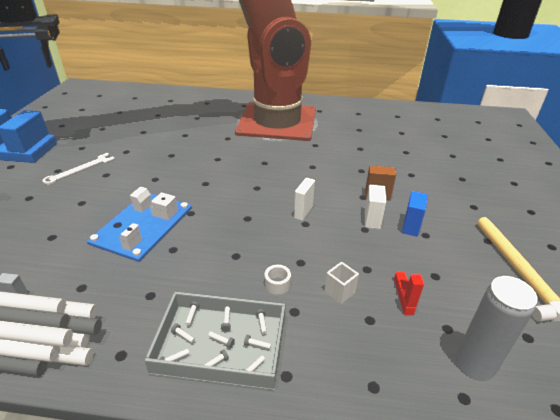

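View pics/top0.png

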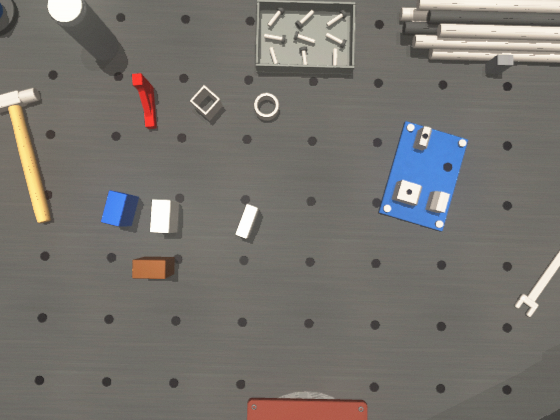

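Scene: blue fixture plate around (140,220), jaws at about (142,198), (163,206) and (130,237); light blocks at (305,198) and (376,206). The brown block (381,182) and the blue block (415,213) are decoys. Next I'll zoom in on these and run the networks.

```bash
python3 - <<'E'
from plant import imaging, silhouettes
import cv2,numpy as np
ims={n:cv2.imread(f"pics/{n}0.png") for n in("scene","top")}
for n in ims:
    for l in("thin_spacer_center","thick_spacer_center","thick_jaw_top","gap"):
        try:
            for d in silhouettes(n,l): print(n,l,round(d["conf"],2),np.round(d["rect"],1))
        except Exception as e: print(n,l,e)
a=cv2.resize(ims["top"][110:240,370:480],None,fx=4.5,fy=4.5,interpolation=cv2.INTER_CUBIC)
cv2.imwrite("pics/a.png",a)
b=cv2.resize(ims["top"][180:290,90:280],None,fx=4,fy=4,interpolation=cv2.INTER_CUBIC)
cv2.imwrite("pics/b.png",b)
c=cv2.resize(ims["scene"][170:270,80:200],None,fx=5,fy=5,interpolation=cv2.INTER_CUBIC)
cv2.imwrite("pics/c.png",c)
E
```

```text
scene thin_spacer_center 0.68 [305.2 200.1  22.4  39.7]
scene thick_spacer_center 0.95 [415.9 215.2  24.8  44.8]
scene thick_spacer_center 0.86 [375.6 206.3  23.1  45.2]
scene thick_spacer_center 0.77 [380.6 182.8  32.5  36.5]
scene thick_jaw_top 0.82 [164.7 206.8  26.3  28.8]
scene gap 0.95 [139.2 222.3 108.9  71. ]
top thin_spacer_center 0.8 [247.9 222.   22.7  36.6]
top thick_spacer_center 0.84 [121.3 208.9  37.7  30.1]
top thick_spacer_center 0.76 [164.1 215.9  28.5  36. ]
top thick_spacer_center 0.73 [152.1 268.4  48.9  18. ]
top thick_jaw_top 0.79 [406.1 190.8  27.9  25.5]
top gap 0.9 [421.5 175.7  90.2 108.5]
```

View pics/a.png

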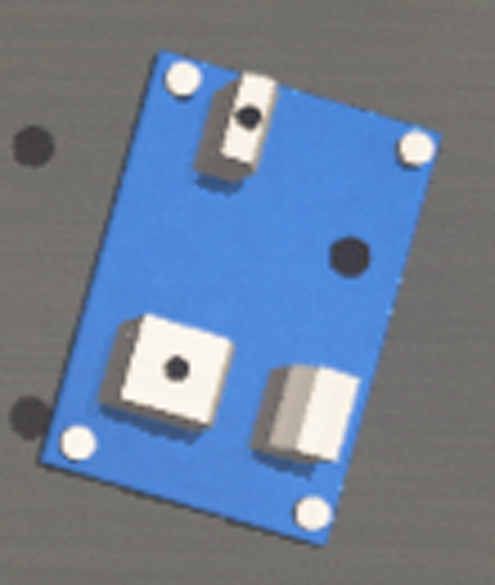

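View pics/b.png

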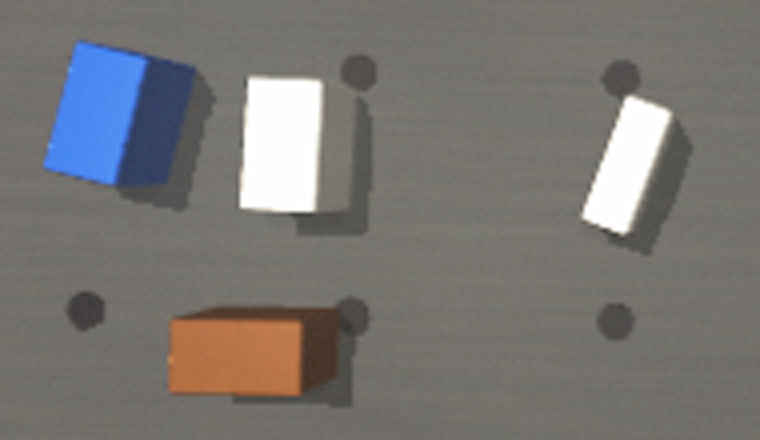

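View pics/c.png

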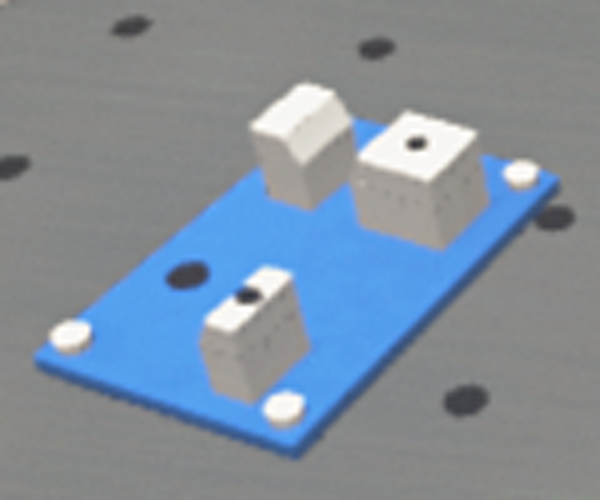

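The thick jaw is mounted opposite the fixed one and the spare parked at top (424,138) is thin. So the gap is 25 mm and the thin spacer, at top (247,222), is the match. I'll fit poses from corners in both views.

```bash
python3 - <<'E'
import cv2
im=cv2.imread("pics/scene0.png")
cv2.imwrite("pics/d.png",cv2.resize(im[170:230,280:340],None,fx=9,fy=9,interpolation=cv2.INTER_CUBIC))
cv2.imwrite("pics/e.png",cv2.resize(im[180:230,125:185],None,fx=10,fy=10,interpolation=cv2.INTER_CUBIC))
im=cv2.imread("pics/top0.png")
cv2.imwrite("pics/f.png",cv2.resize(im[170:220,385:455],None,fx=10,fy=10,interpolation=cv2.INTER_CUBIC))
E
```

```text
(no output)
```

View pics/d.png

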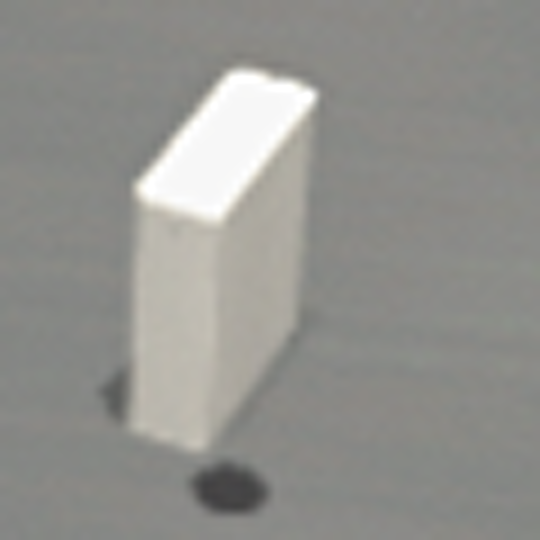

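View pics/e.png

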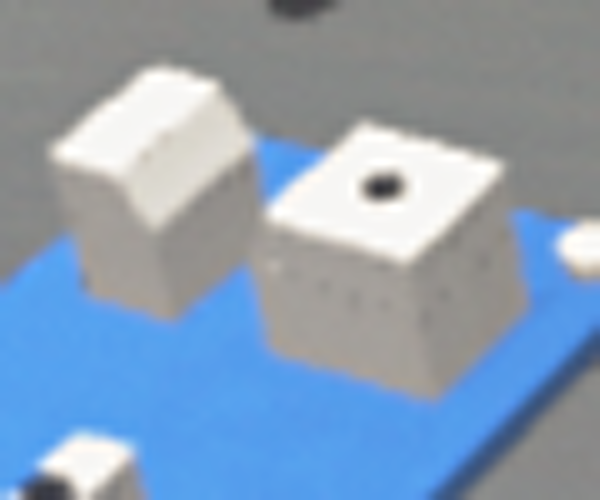

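View pics/f.png

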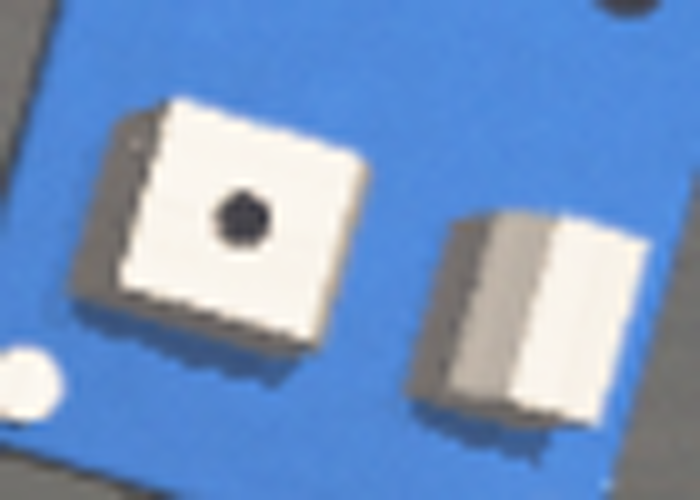

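```bash
cat > fit.py <<'E'
import numpy as np
from plant import imaging
from scipy.optimize import least_squares
C={n:imaging.calibration(n) for n in("scene","top")}
def proj(n,P):
    c=C[n];f=210/np.tan(np.radians(c["vertical_fov"]/2))
    q=np.c_[P,np.ones(len(P))]@c["view"].T
    return np.c_[c["cx"]+f*q[:,0]/-q[:,2], c["cy"]-f*q[:,1]/-q[:,2]]
def px(a,s,ox,oy): a=np.array(a,float); return (a+.5)/s-.5+[ox,oy]
def pose(P,p,z0):
    c,s=np.cos(p[2]),np.sin(p[2]); P=np.array(P)/1000
    return np.c_[p[0]+c*P[:,0]-s*P[:,1], p[1]+s*P[:,0]+c*P[:,1], P[:,2]+z0]
def fit(obs,z0,x0):
    def r(p,o): return np.concatenate([(proj(n,pose(P,p,z0))-u).ravel() for n,P,u in o])
    for nm,o in [("both",obs)]+[(x[0],[x]) for x in obs]:
        s=least_squares(r,x0,loss="soft_l1",args=(o,)); print(nm,np.round([s.x[0]*1e3,s.x[1]*1e3,np.degrees(s.x[2])],2),"rms px",round(np.sqrt(np.mean(r(s.x,o)**2)),2))
        if nm=="both":
            best=s.x
            for n,P,u in o: print(n,np.round(proj(n,pose(P,s.x,z0))-u,1).tolist())
    return best
E
cat > a.py <<'E'
from fit import *
ft=[(18,-7,40),(-18,-7,40),(18,0,26),(-18,0,26),(18,0,0),(-18,0,0),(18,32,40),(18,69,40),(-18,32,40),(-18,69,40)]
fu=px([(558,213),(508,402),(492,213),(446,395),(455,222),(408,398),(362,155),(178,97),(314,340),(120,288)],10,385,170)
st=[(-18,-7,40),(18,-7,40),(-18,0,26),(18,0,26),(18,0,0),(18,32,40),(-18,32,40),(-18,69,40),(18,69,40),(18,69,0)]
su=px([(215,85),(122,178),(255,145),(152,230),(172,318),(265,215),(368,122),(505,165),(408,262),(435,398)],10,125,180)
g=fit([("top",ft,fu),("scene",st,su)],0.01,[.5,-.25,0])
tt=[(30,11,75),(30,-11,75),(-30,-11,75),(-30,11,75)]
tu=px([(626,95),(672,113),(628,237),(582,215)],4,90,180)
s2=[(30,-11,75),(30,11,75),(-30,11,75),(-30,-11,75),(30,-11,0),(30,11,0),(-30,11,0)]
u2=px([(135,188),(215,220),(318,95),(238,68),(130,430),(208,452),(298,328)],9,280,170)
s=fit([("top",tt,tu),("scene",s2,u2)],0,[.45,.1,-.3])
E
python3 a.py
```

```text
both [ 506.75 -228.49  -15.06] rms px 0.44
top [[0.1, 0.5], [-0.1, 0.0], [0.4, -0.0], [-0.1, -0.1], [-0.7, 0.0], [-0.9, -0.0], [-0.3, 0.4], [-0.8, 0.6], [-0.7, 0.3], [-0.2, -0.1]]
scene [[-0.1, 0.0], [-1.2, -0.5], [-0.4, -0.1], [-0.3, 0.2], [-0.0, 0.7], [-0.5, 0.1], [-0.7, 0.4], [-0.2, 0.1], [-0.3, -0.4], [-0.1, 0.6]]
top [ 507.   -229.09  -15.27] rms px 0.34
scene [ 506.2  -227.81  -15.22] rms px 0.36
both [458.07 121.58 -19.18] rms px 0.57
top [[-0.2, -0.1], [-0.3, -0.4], [-1.0, -0.2], [-1.0, 1.0]]
scene [[-0.3, 0.1], [0.2, -0.7], [-0.3, -0.7], [-0.5, -0.3], [-0.9, 0.4], [-0.7, 0.8], [-0.2, 0.1]]
top [458.09 120.48 -18.56] rms px 0.47
scene [458.02 122.47 -19.53] rms px 0.43
```

Both views agree to about 2 mm. The gap is at (507,-228) with yaw -15°, and the thin spacer at (458,122) with yaw -19°. The grip will be across its thickness with the grasp point at z=65 mm.

```bash
cat > go.py <<'E'
import sys,numpy as np
from plant import arm
from scipy.spatial.transform import Rotation as R
# target: x y z(mm, TCP) theta(deg, heading of tool x)
def calc(x,y,z,th):
    s=arm.read_state(); r0=R.from_quat(s["ee_rot"])
    d=r0.inv().apply(np.array([x,y,z])-s["position"]*1e3)
    a=np.radians(th); rt=R.from_matrix(np.array([[np.cos(a),np.sin(a),0],[np.sin(a),-np.cos(a),0],[0,0,-1]]))
    rv=np.degrees((r0.inv()*rt).as_rotvec())
    xx=r0.as_matrix()[:,0]
    print("t",round(s["t"],2),"pos",np.round(s["position"]*1e3,1),"th",round(np.degrees(np.arctan2(xx[1],xx[0])),2),"slide",np.round(d,1),"dr",np.round(rv,1),"F",np.round(s["force"],1),"w",round(s["width"],3),"j",np.round(s["joints"],2))
if __name__=="__main__": calc(*map(float,sys.argv[1:]))
E
python3 go.py 340 -400 405 57; python3 go.py 460 -180 405 91
```

```text
t 0.5 pos [ 256.  -597.4  404.7] th 23.19 slide [ 155.  -148.4   -0.3] dr [ -0.   -0.  -33.8] F [-0.4  0.5 -0.7] w 1.001 j [ 1.07  0.33  0.04  1.47 -0.01  1.34 -0.06]
t 0.5 pos [ 256.  -597.4  404.7] th 23.19 slide [ 3.519e+02 -3.034e+02 -2.000e-01] dr [ -0.   -0.  -67.8] F [-0.4  0.5 -0.7] w 1.001 j [ 1.07  0.33  0.04  1.47 -0.01  1.34 -0.06]
```

Call:
{"api": "apply_moves", "payload": {
  "slide": [
    [31,-30,0],
    [62,-59,0],
    [93,-89,0],
    [124,-119,0],
    [155,-148,0]
  ],
  "dr": [
    [0,0,-7],
    [0,0,-14],
    [0,0,-20],
    [0,0,-27],
    [0,0,-34]
  ],
  "fingers": [-1,-1,-1,-1,-1],
  "squeeze": 30
}}

```text
t: 1.0
position: [0.3406, -0.3986, 0.4049]
ee_rot: [0.877, 0.481, -0.0, 0.0]
force: [0.7, -0.4, 0.6]
width: 0.997
```

```bash
python3 go.py 460 -200 405 91
```

```text
t 1.0 pos [ 340.6 -398.6  404.9] th 57.48 slide [ 2.317e+02 -6.100e+00 -1.000e-01] dr [  0.    0.  -33.5] F [ 0.7 -0.4  0.6] w 0.997 j [ 0.92  0.09 -0.15  1.76  0.01  1.29  0.2 ]
```

Call:
{"api": "apply_moves", "payload": {
  "slide": [
    [46,-1,0],
    [93,-2,0],
    [139,-4,0],
    [186,-5,0],
    [232,-6,0]
  ],
  "dr": [
    [0,0,-7],
    [0,0,-14],
    [0,0,-20],
    [0,0,-27],
    [0,0,-34]
  ],
  "fingers": [-1,-1,-1,-1,-1]
}}

```text
t: 1.5
position: [0.4614, -0.2003, 0.4052]
ee_rot: [0.698, 0.716, 0.0, 0.0]
force: [-0.0, -0.6, -0.4]
width: 0.999
```

```bash
python3 go.py 459 -30 370 126
```

```text
t 1.5 pos [ 461.4 -200.3  405.2] th 91.48 slide [170.3   1.9  35.1] dr [  0.    0.  -34.5] F [-0.  -0.6 -0.4] w 0.999 j [ 0.69  0.06 -0.38  1.8   0.02  1.29  0.33]
```

Call:
{"api": "apply_moves", "payload": {
  "slide": [
    [34,0,7],
    [68,1,14],
    [102,1,21],
    [136,2,28],
    [170,2,35]
  ],
  "dr": [
    [0,0,-7],
    [0,0,-14],
    [0,0,-21],
    [0,0,-28],
    [0,0,-35]
  ],
  "fingers": [-1,-1,-1,-1,-1]
}}

```text
t: 2.0
position: [0.4591, -0.0308, 0.3697]
ee_rot: [0.45, 0.893, 0.0, 0.0]
force: [0.4, 0.5, 0.0]
width: 0.998
```

```bash
python3 go.py 458 121.6 320 160.8
```

```text
t 2.0 pos [459.1 -30.8 369.7] th 126.47 slide [123.2  89.7  49.7] dr [  0.    0.  -34.3] F [0.4 0.5 0. ] w 0.998 j [ 0.53 -0.   -0.55  1.93 -0.    1.22  0.62]
```

Call:
{"api": "apply_moves", "payload": {
  "slide": [
    [25,18,10],
    [50,36,20],
    [75,54,30],
    [100,72,40],
    [123,90,50]
  ],
  "dr": [
    [0,0,-7],
    [0,0,-14],
    [0,0,-21],
    [0,0,-28],
    [0,0,-34.3]
  ],
  "fingers": [-1,-1,-1,-1,-1]
}}

```text
t: 2.5
position: [0.459, 0.1217, 0.3197]
ee_rot: [0.167, 0.986, 0.0, 0.0]
force: [0.4, -0.8, 0.5]
width: 0.997
```

```bash
python3 go.py 458 121.6 229 160.8; python3 - <<'E'
from plant import imaging
import cv2
for n in("scene","top"):
    cv2.imwrite(f"pics/{n}1.png",imaging.camera(n)[:,:,::-1])
im=cv2.imread("pics/scene1.png"); cv2.imwrite("pics/g.png",cv2.resize(im[100:250,220:400],None,fx=4,fy=4))
E
```

```text
t 2.5 pos [459.  121.7 319.7] th 160.78 slide [ 1.  -0.4 90.7] dr [ 0.  0. -0.] F [ 0.4 -0.8  0.5] w 0.997 j [ 0.35  0.1  -0.73  1.96  0.07  1.11  0.83]
```

View pics/g.png

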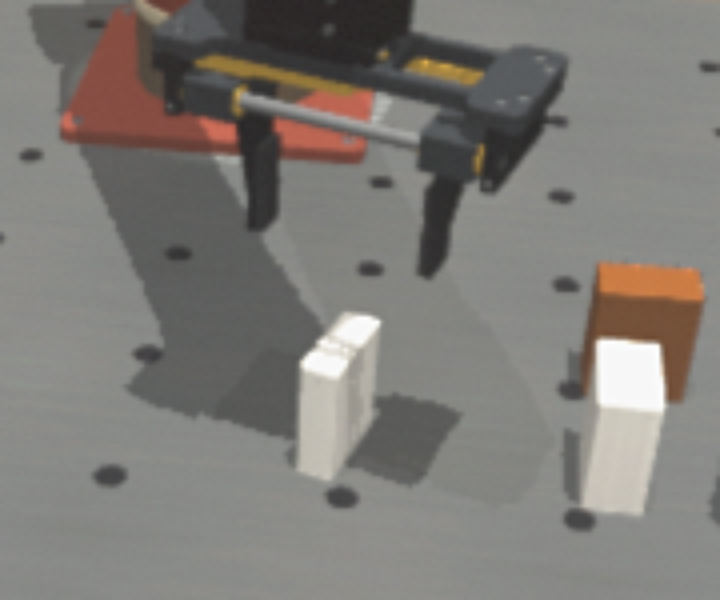

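The open fingers, with tips at (262,225) and (430,270) in the crop, straddle the thin spacer at (340,395). Nothing else is near, so I can descend.

Call:
{"api": "apply_moves", "payload": {
  "slide": [
    [1,0,22],
    [1,0,45],
    [1,0,67],
    [1,0,90],
    [1,0,90]
  ],
  "dr": [
    [0,0,0],
    [0,0,0],
    [0,0,0],
    [0,0,0],
    [0,0,0]
  ],
  "fingers": [-1,-1,-1,-1,-1]
}}

```text
t: 3.1
position: [0.4574, 0.1195, 0.2276]
ee_rot: [0.17, 0.985, -0.001, -0.002]
force: [0.2, 0.6, -0.2]
width: 1.002
```

Call:
{"api": "apply_moves", "payload": {
  "slide": [
    [0,0,0],
    [0,0,0],
    [0,0,0],
    [0,0,0],
    [0,0,0]
  ],
  "dr": [
    [0,0,0],
    [0,0,0],
    [0,0,0],
    [0,0,0],
    [0,0,0]
  ],
  "fingers": [1,1,1,1,1],
  "squeeze": 30
}}

```text
t: 3.6
position: [0.4585, 0.1206, 0.2303]
ee_rot: [0.169, 0.986, 0.0, 0.0]
force: [-0.4, 0.2, 0.7]
width: 0.636
```

```bash
python3 go.py 458 121.6 330 160.8
```

```text
t 3.6 pos [458.5 120.6 230.3] th 160.48 slide [  0.7   0.8 -99.7] dr [ 0.   0.  -0.3] F [-0.4  0.2  0.7] w 0.636 j [ 0.31  0.22 -0.71  2.05  0.18  0.93  0.73]
```

Fingers are still closing (22/87 ≈ 0.25 expected).

Call:
{"api": "apply_moves", "payload": {
  "slide": [
    [0,0,0],
    [0,0,0],
    [0,0,0],
    [0,0,0],
    [0,0,0]
  ],
  "dr": [
    [0,0,0],
    [0,0,0],
    [0,0,0],
    [0,0,0],
    [0,0,0]
  ],
  "fingers": [1,1,1,1,1]
}}

```text
t: 4.1
position: [0.4583, 0.1207, 0.2297]
ee_rot: [0.169, 0.986, 0.0, -0.0]
force: [0.1, -0.1, -0.5]
width: 0.25
```

Call:
{"api": "apply_moves", "payload": {
  "slide": [
    [0,0,0],
    [0,0,0],
    [0,0,0],
    [0,0,0],
    [0,0,0]
  ],
  "dr": [
    [0,0,0],
    [0,0,0],
    [0,0,0],
    [0,0,0],
    [0,0,0]
  ],
  "fingers": [1,1,1,1,1]
}}

```text
t: 4.6
position: [0.4583, 0.1206, 0.2297]
ee_rot: [0.169, 0.986, 0.0, -0.0]
force: [-0.1, 0.6, -1.2]
width: 0.254
```

```bash
python3 go.py 458 121.6 330 160.8
```

```text
t 4.6 pos [458.3 120.6 229.7] th 160.49 slide [   0.6    0.8 -100.3] dr [ 0.  -0.  -0.3] F [-0.1  0.6 -1.2] w 0.254 j [ 0.31  0.22 -0.71  2.05  0.18  0.93  0.73]
```

Width 0.254 is 22 mm, so it is gripped. Lifting 100 mm.

Call:
{"api": "apply_moves", "payload": {
  "slide": [
    [0,0,-15],
    [0,0,-40],
    [0,0,-70],
    [0,0,-100],
    [0,0,-110]
  ],
  "dr": [
    [0,0,0],
    [0,0,0],
    [0,0,0],
    [0,0,0],
    [0,0,0]
  ],
  "fingers": [1,1,1,1,1]
}}

```text
t: 5.1
position: [0.4589, 0.1212, 0.3434]
ee_rot: [0.169, 0.986, 0.001, 0.002]
force: [0.2, -0.1, -1.4]
width: 0.252
```

```bash
python3 go.py 475 -50 340 162.5;python3 go.py 510 -216.4 340 164.9
```

```text
t 5.1 pos [458.9 121.2 343.4] th 160.51 slide [ -72.3 -156.     3.4] dr [ 0.1  0.2 -2. ] F [ 0.2 -0.1 -1.4] w 0.252 j [ 0.36  0.07 -0.73  1.93  0.05  1.16  0.84]
t 5.1 pos [458.9 121.2 343.4] th 160.51 slide [-160.8 -301.2    3.5] dr [ 0.1  0.2 -4.4] F [ 0.2 -0.1 -1.4] w 0.252 j [ 0.36  0.07 -0.73  1.93  0.05  1.16  0.84]
```

Call:
{"api": "apply_moves", "payload": {
  "slide": [
    [-15,-31,0],
    [-29,-62,0],
    [-43,-93,0],
    [-58,-125,0],
    [-72,-156,0]
  ],
  "dr": [
    [0,0,0],
    [0,0,-1],
    [0,0,-1],
    [0,0,-2],
    [0,0,-2]
  ],
  "fingers": [1,1,1,1,1]
}}

```text
t: 5.6
position: [0.4737, -0.0519, 0.3396]
ee_rot: [0.152, 0.988, -0.0, -0.0]
force: [0.6, -0.1, -1.3]
width: 0.25
```

```bash
python3 go.py 510 -216.4 340 164.9
```

```text
t 5.6 pos [473.7 -51.9 339.6] th 162.53 slide [ -84.  -146.    -0.4] dr [-0.  -0.  -2.4] F [ 0.6 -0.1 -1.3] w 0.25 j [ 0.57  0.06 -0.57  1.93  0.04  1.16  1.25]
```

Call:
{"api": "apply_moves", "payload": {
  "slide": [
    [-20,-34,0],
    [-40,-69,0],
    [-60,-104,0],
    [-75,-130,0],
    [-84,-146,0]
  ],
  "dr": [
    [0,0,0],
    [0,0,-1],
    [0,0,-1.5],
    [0,0,-2],
    [0,0,-2.4]
  ],
  "fingers": [1,1,1,1,1]
}}

```text
t: 6.1
position: [0.5099, -0.2179, 0.3391]
ee_rot: [0.133, 0.991, -0.0, -0.001]
force: [0.0, 0.5, -2.0]
width: 0.252
```

```bash
python3 go.py 510 -216.4 340 164.9;  python3 - <<'E'
from plant import imaging
import cv2
for n in("scene","top"):
    cv2.imwrite(f"pics/{n}2.png",imaging.camera(n)[:,:,::-1])
im=cv2.imread("pics/scene2.png"); cv2.imwrite("pics/h.png",cv2.resize(im[110:270,70:230],None,fx=3.7,fy=3.7,interpolation=cv2.INTER_CUBIC))
im=cv2.imread("pics/top2.png"); cv2.imwrite("pics/i.png",cv2.resize(im[110:260,340:500],None,fx=3.7,fy=3.7,interpolation=cv2.INTER_CUBIC))
E
```

```text
t 6.1 pos [ 509.9 -217.9  339.1] th 164.75 slide [ 0.3  1.5 -0.9] dr [-0.  -0.1 -0.2] F [ 0.   0.5 -2. ] w 0.252 j [ 0.71  0.22 -0.44  1.77  0.1   1.18  1.55]
```

View pics/h.png

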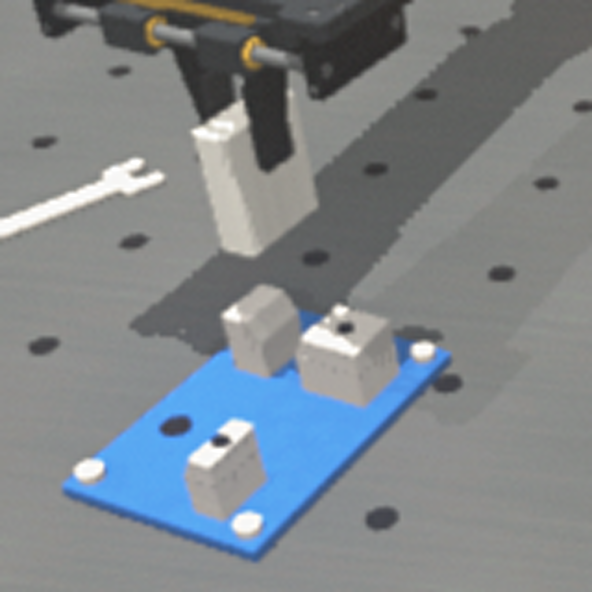

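View pics/i.png

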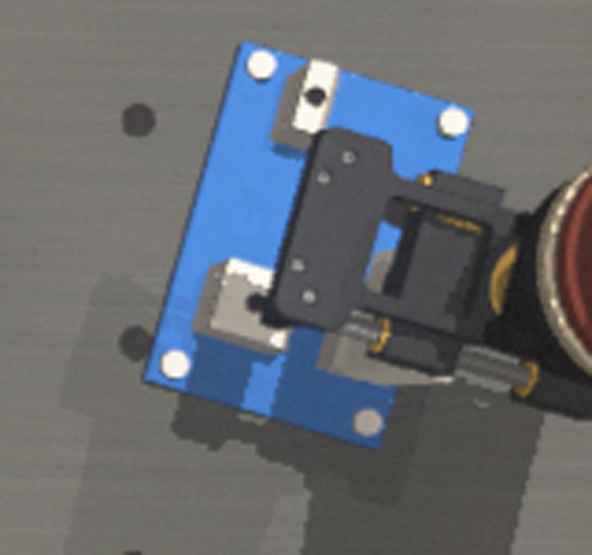

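Spacer is held upright-looking above the gap (crop ~(255,180)), jaws below at (262,330)/(350,355). I'll overlay the predicted spacer outline to check tilt and offset before lowering.

```bash
python3 - <<'E'
from fit import *
import cv2
im=cv2.imread("pics/scene2.png")
big=cv2.resize(im[120:200,110:190],None,fx=7,fy=7,interpolation=cv2.INTER_CUBIC)
P=[(x,y,z) for x in(30,-30) for y in(-11,11) for z in(0,75)]
W=pose(P,[.5099,-.2179,np.radians(-15.25)],.3391-.2297)
u=((proj("scene",W)-[110,120]+.5)*7-.5).round().astype(int)
for i in range(8):
    for j in range(i):
        if sum(a!=b for a,b in zip(P[i],P[j]))==1: cv2.line(big,tuple(map(int,u[i])),tuple(map(int,u[j])),(0,0,255),1)
cv2.imwrite("pics/j.png",big)
E
```

```text
(no output)
```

View pics/j.png

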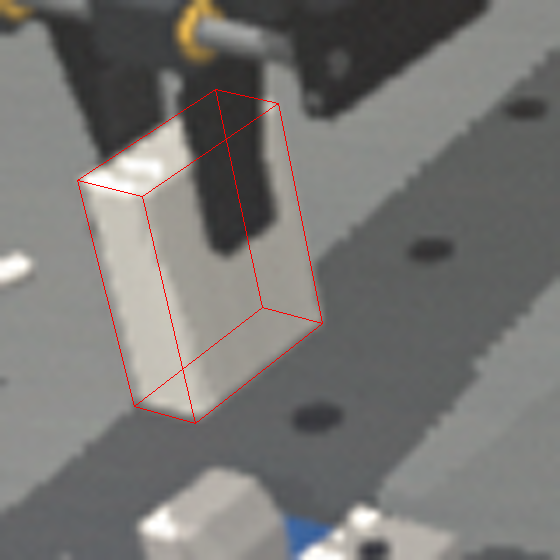

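Overlay matches. Lowering to just above the jaws.

```bash
python3 go.py 510 -216.4 287 164.9
```

```text
t 6.2 pos [ 509.8 -218.2  339. ] th 164.66 slide [ 0.2  1.8 52. ] dr [-0.  -0.1 -0.2] F [-0.1  0.8 -3.4] w 0.253 j [ 0.71  0.22 -0.44  1.77  0.1   1.18  1.55]
```

Call:
{"api": "apply_moves", "payload": {
  "slide": [
    [0,2,15],
    [0,2,30],
    [0,2,45],
    [0,2,52],
    [0,2,52]
  ],
  "dr": [
    [0,0,0],
    [0,0,0],
    [0,0,0],
    [0,0,-0.2],
    [0,0,-0.2]
  ],
  "fingers": [1,1,1,1,1]
}}

```text
t: 6.7
position: [0.5103, -0.2125, 0.2861]
ee_rot: [0.129, 0.992, 0.0, -0.001]
force: [-1.1, -0.7, -1.9]
width: 0.249
```

```bash
python3 go.py 510 -216.4 262 164.9
```

```text
t 6.7 pos [ 510.3 -212.5  286.1] th 165.15 slide [-0.8 -3.9 24. ] dr [ 0.  -0.2  0.2] F [-1.1 -0.7 -1.9] w 0.249 j [ 0.7   0.27 -0.44  1.83  0.13  1.08  1.52]
```

Call:
{"api": "apply_moves", "payload": {
  "slide": [
    [0,0,0],
    [0,0,0],
    [0,0,0],
    [0,0,0],
    [0,0,0]
  ],
  "dr": [
    [0,0,0],
    [0,0,0],
    [0,0,0],
    [0,0,0],
    [0,0,0]
  ],
  "fingers": [1,1,1,1,1]
}}

```text
t: 7.2
position: [0.5109, -0.2131, 0.288]
ee_rot: [0.13, 0.992, -0.0, 0.0]
force: [0.4, 0.1, -2.8]
width: 0.253
```

```bash
python3 go.py 510 -216.4 262 164.9
```

```text
t 7.2 pos [ 510.9 -213.1  288. ] th 165.09 slide [ 0.  -3.4 26. ] dr [-0.   0.   0.2] F [ 0.4  0.1 -2.8] w 0.253 j [ 0.7   0.27 -0.44  1.82  0.13  1.08  1.52]
```

Call:
{"api": "apply_moves", "payload": {
  "slide": [
    [0,-3,0],
    [0,-3.4,0],
    [0,-3.4,6],
    [0,-3.4,13],
    [0,-3.4,19]
  ],
  "dr": [
    [0,0,0.2],
    [0,0,0.2],
    [0,0,0.2],
    [0,0,0.2],
    [0,0,0.2]
  ],
  "fingers": [1,1,1,1,1]
}}

```text
t: 7.7
position: [0.5098, -0.2162, 0.2678]
ee_rot: [0.131, 0.991, 0.0, -0.0]
force: [0.2, -0.8, -2.2]
width: 0.25
```

```bash
python3 go.py 510 -216.4 240 164.9; python3 - <<'E'
from plant import imaging
import cv2
im=imaging.camera("scene")[:,:,::-1]
cv2.imwrite("pics/k.png",cv2.resize(im[150:230,110:190],None,fx=7,fy=7,interpolation=cv2.INTER_CUBIC))
E
python3 go.py 510 -216.4 240 164.9
```

```text
t 7.7 pos [ 509.8 -216.2  267.8] th 164.89 slide [-0.3 -0.1 27.8] dr [ 0. -0. -0.] F [ 0.2 -0.8 -2.2] w 0.25 j [ 0.7   0.29 -0.43  1.84  0.14  1.04  1.52]
t 7.75 pos [ 509.5 -216.1  266.8] th 164.9 slide [-0.6 -0.1 26.8] dr [ 0.  -0.1  0. ] F [-0.8  0.2 -3.3] w 0.255 j [ 0.7   0.29 -0.43  1.84  0.14  1.04  1.52]
```

View pics/k.png

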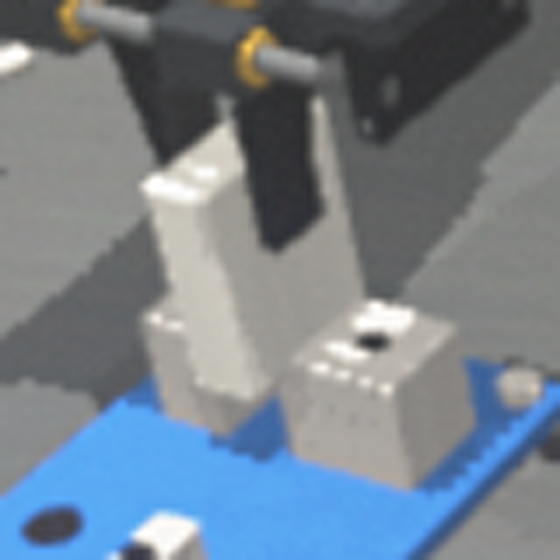

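The spacer's lower end is between the bevels, clear of both jaws, with no contact force. Continuing slowly.

Call:
{"api": "apply_moves", "payload": {
  "slide": [
    [0,0,3],
    [0,0,6],
    [0,0,9],
    [0,0,12],
    [0,0,14]
  ],
  "dr": [
    [0,0,0],
    [0,0,0],
    [0,0,0],
    [0,0,0],
    [0,0,0]
  ],
  "fingers": [1,1,1,1,1]
}}

```text
t: 8.25
position: [0.5099, -0.2163, 0.2545]
ee_rot: [0.131, 0.991, 0.0, -0.0]
force: [0.3, 0.7, -2.4]
width: 0.247
```

```bash
python3 go.py 510 -216.4 240 164.9
```

```text
t 8.25 pos [ 509.9 -216.3  254.5] th 164.89 slide [-0.1 -0.1 14.5] dr [ 0. -0. -0.] F [ 0.3  0.7 -2.4] w 0.247 j [ 0.69  0.3  -0.43  1.85  0.15  1.02  1.51]
```

No contact force, and it is well inside the straight part of the gap.

Call:
{"api": "apply_moves", "payload": {
  "slide": [
    [0,0,3],
    [0,0,6],
    [0,0,9],
    [0,0,11],
    [0,0,13]
  ],
  "dr": [
    [0,0,0],
    [0,0,0],
    [0,0,0],
    [0,0,0],
    [0,0,0]
  ],
  "fingers": [1,1,1,1,1]
}}

```text
t: 8.75
position: [0.51, -0.2163, 0.2415]
ee_rot: [0.131, 0.991, 0.0, -0.0]
force: [-0.2, 0.0, -2.0]
width: 0.247
```

```bash
python3 go.py 510 -216.4 240 164.9
```

```text
t 8.75 pos [ 510.  -216.3  241.5] th 164.89 slide [-0.1 -0.1  1.5] dr [ 0. -0. -0.] F [-0.2  0.  -2. ] w 0.247 j [ 0.69  0.32 -0.43  1.86  0.16  0.99  1.5 ]
```

Call:
{"api": "apply_moves", "payload": {
  "slide": [
    [0,0,0.5],
    [0,0,1],
    [0,0,1.5],
    [0,0,2],
    [0,0,2]
  ],
  "dr": [
    [0,0,0],
    [0,0,0],
    [0,0,0],
    [0,0,0],
    [0,0,0]
  ],
  "fingers": [1,1,1,1,1]
}}

```text
t: 9.25
position: [0.51, -0.2163, 0.2398]
ee_rot: [0.131, 0.991, -0.0, 0.0]
force: [0.9, 1.2, -2.1]
width: 0.25
```

```bash
python3 go.py 510 -216.4 240 164.9
```

```text
t 9.25 pos [ 510.  -216.3  239.8] th 164.89 slide [-0.  -0.  -0.2] dr [-0.  0. -0.] F [ 0.9  1.2 -2.1] w 0.25 j [ 0.69  0.32 -0.43  1.86  0.16  0.99  1.5 ]
```

Call:
{"api": "apply_moves", "payload": {
  "slide": [
    [0,0,0.5],
    [0,0,1],
    [0,0,1],
    [0,0,1],
    [0,0,1]
  ],
  "dr": [
    [0,0,0],
    [0,0,0],
    [0,0,0],
    [0,0,0],
    [0,0,0]
  ],
  "fingers": [1,1,1,1,1]
}}

```text
t: 9.75
position: [0.5101, -0.2163, 0.2397]
ee_rot: [0.131, 0.991, -0.0, 0.0]
force: [-3.9, 2.1, 7.5]
width: 0.249
```

```bash
python3 go.py 510 -216.4 240 164.9
```

```text
t 9.75 pos [ 510.1 -216.3  239.7] th 164.89 slide [ 0.  -0.2 -0.3] dr [-0.  0. -0.] F [-3.9  2.1  7.5] w 0.249 j [ 0.69  0.32 -0.43  1.86  0.16  0.99  1.5 ]
```

It touches the plate (upward force, TCP 239.7 mm against 239.7 predicted). Releasing.

Call:
{"api": "apply_moves", "payload": {
  "slide": [
    [0,0,0],
    [0,0,0],
    [0,0,0],
    [0,0,0],
    [0,0,0]
  ],
  "dr": [
    [0,0,0],
    [0,0,0],
    [0,0,0],
    [0,0,0],
    [0,0,0]
  ],
  "fingers": [-1,-1,-1,-1,-1]
}}

```text
t: 10.25
position: [0.5099, -0.2164, 0.2387]
ee_rot: [0.131, 0.991, 0.0, -0.0]
force: [0.4, 0.5, -0.4]
width: 0.623
```

Call:
{"api": "apply_moves", "payload": {
  "slide": [
    [0,0,0],
    [0,0,0],
    [0,0,0],
    [0,0,0],
    [0,0,0]
  ],
  "dr": [
    [0,0,0],
    [0,0,0],
    [0,0,0],
    [0,0,0],
    [0,0,0]
  ],
  "fingers": [-1,-1,-1,-1,-1]
}}

```text
t: 10.75
position: [0.51, -0.2163, 0.2388]
ee_rot: [0.131, 0.991, 0.0, 0.0]
force: [-0.2, 0.2, 0.6]
width: 0.985
```

Call:
{"api": "apply_moves", "payload": {
  "slide": [
    [0,0,-10],
    [0,0,-30],
    [0,0,-60],
    [0,0,-90],
    [0,0,-120]
  ],
  "dr": [
    [0,0,0],
    [0,0,0],
    [0,0,0],
    [0,0,0],
    [0,0,0]
  ],
  "fingers": [-1,-1,-1,-1,-1]
}}

```text
t: 11.25
position: [0.5098, -0.2162, 0.3608]
ee_rot: [0.131, 0.991, -0.0, 0.0]
force: [0.7, 0.4, 0.3]
width: 1.0
```

```bash
python3 go.py 400 -30 380 164.9
```

```text
t 11.25 pos [ 509.8 -216.2  360.8] th 164.9 slide [154.5 151.1 -19.3] dr [0. 0. 0.] F [0.7 0.4 0.3] w 1.0 j [ 0.71  0.2  -0.44  1.74  0.09  1.22  1.55]
```

Call:
{"api": "apply_moves", "payload": {
  "slide": [
    [15,40,0],
    [30,80,0],
    [45,120,0],
    [60,150,0],
    [70,165,0]
  ],
  "dr": [
    [0,0,0],
    [0,0,0],
    [0,0,0],
    [0,0,0],
    [0,0,0]
  ],
  "fingers": [-1,-1,-1,-1,-1]
}}

```text
t: 11.75
position: [0.4849, -0.0356, 0.3597]
ee_rot: [0.13, 0.992, 0.0, 0.001]
force: [-0.3, 0.2, 0.1]
width: 0.999
```

```bash
python3 - <<'E'
from fit import *
import cv2
P=[(x,y,z) for x in(30,-30) for y in(-11,11) for z in(0,75)]
W=pose(P,[.5100,-.2164,np.radians(-15.1)],.01)
for n,(r,c) in {"scene":(150,110),"top":(155,390)}.items():
    im=imaging.camera(n)[:,:,::-1]; cv2.imwrite(f"pics/{n}3.png",im)
    big=cv2.resize(im[r:r+80,c:c+80],None,fx=6,fy=6,interpolation=cv2.INTER_CUBIC); b2=big.copy()
    u=((proj(n,W)-[c,r]+.5)*6-.5).round().astype(int)
    for i in range(8):
        for j in range(i):
            if sum(a!=b for a,b in zip(P[i],P[j]))==1: cv2.line(b2,tuple(map(int,u[i])),tuple(map(int,u[j])),(0,0,255),1)
    cv2.imwrite(f"pics/{n}3o.png",b2)
a=cv2.imread("pics/scene3o.png");b=cv2.imread("pics/top3o.png")
cv2.imwrite("pics/l.png",cv2.resize(np.hstack([a,b]),(800,400)))
E
```

```text
(no output)
```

View pics/l.png

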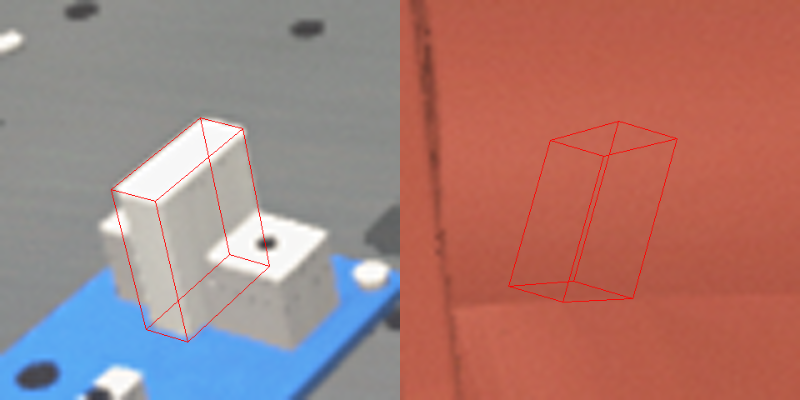

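View pics/scene3.png

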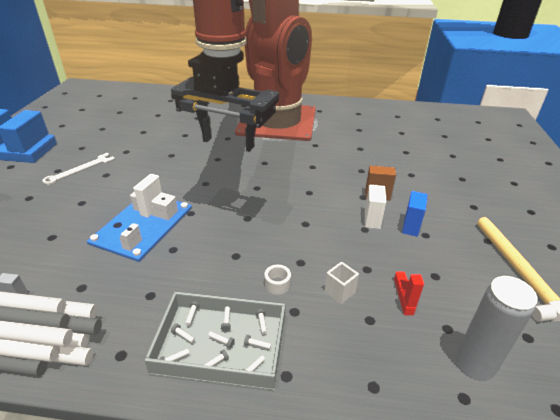

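The scene view shows the thin spacer standing in the gap at (148,195), within 1–2 px of the predicted seated outline. The thick one is untouched at (376,206). The top view is blocked by the arm. Handing in.

```bash
python3 -c "
from plant import close_job
print(close_job())"
```

```text
the job is handed in; nothing more can be done
None
```

I lowered the thin spacer into the gap, let go of it and handed the job in at about 12 s of the 35 s allowed. No verdict was reported.

- **Choice:** the thick jaw is mounted opposite the fixed jaw, with the thin one parked as the spare. The gap is therefore 25 mm and the thin (22 mm) spacer is the match.
- **Placing:** I gripped it across its thickness near the top. It went down between the jaws without touching them. It met the plate at a TCP height of 239.7 mm, exactly as predicted, with about 7.5 N upward. I then released it and moved the arm clear.
- **Last checks:** in the scene camera the spacer stands upright, within 1–2 px of its predicted seated outline. The thick spacer stands where it was on the bench, and the gripper was open and clear of everything.
- **Not confirmed:** the top camera was blocked by the arm in the final picture, so the seating was checked from the scene view only.

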